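# Pin the tray stack and peel off the top tray

## Task

Take the headed steel pin out of its block and push it all the way down through the hole in the ear of the lower trays into the base board, so that the stack stays in place, and let go of it. Then take the top tray by its upright tab and peel it off the sticky stack by that corner, the opposite corner staying down until the tab corner is well up; the lower trays must stay where they are. Finish while still holding the tray still in the gripper, above the middle of the grey tub and clear of its rim, with the pin still in its hole and everything else left where it stands.

Things in the scene. Friction and masses are not known exactly. Their poses are not given: they have to be found in the camera images.
- pin: Loose steel pin, 10 mm diameter, 110 mm long, with a round grip head 18 mm wide and 14 mm high at its top; 40 to 85 g. Origin at the centre of its foot, z up along the pin. It starts upright in the hole of the pin block with its foot 20 mm deep, head top 120 mm above the bench.
- pin_tip (a point): Centre of the pin's lower end (the pin's origin).
- pin_block: Fixed dark wooden block 50 x 50 x 30 mm, with one hole 12 mm wide and 20 mm deep in the middle of its top. Origin at the centre of its underside.
- base_board: Fixed plywood board 220 (x) x 160 (y) x 30 mm under the stack of trays. Origin at the centre of its underside, z up. The stack stands on it, shifted 28 mm to its +x.
- base_board_hole0 (a point): Mouth of the pin hole in the board's top face, 73 mm from the board's centre to its -x, 30 mm above the bench. The hole is 12 mm wide and 26 mm deep and lies right under the ear hole. With the pin fully down its foot is 4 mm above the bench and its head top 114 mm above it.
- lower_trays: The lower three nested sheet-metal trays, one loose piece of 1.2 kg, 150 (x) x 110 (y) x 46 mm high, on the board. Sloping walls; the 8 mm folded lips lie on one another. Origin at the centre of its underside (30 mm above the bench), axes as the board's. A flat ear 34 mm wide, 4 mm thick lies on the board and sticks out to -x. Four rubber pads stand outside its top lip (see seat_opposite).
- ear_hole (a point): Upper mouth of the 12 mm hole in the ear, 101 mm to -x of the stack's centre and 26 mm outside the lips, 34 mm above the bench. It is concentric with the board's hole.
- top_tray: The top tray, same 150 x 110 mm shape, 30 mm high, 0.2 to 0.31 kg, nested in the lower trays. Origin at the centre of its floor's underside (54 mm above the bench at the start); axes as the board's; lip from 22 to 30 mm above the origin. It clings to the rubber pads of the lower trays and must be peeled: pulled up level, all four hold at once, with about 10 N in all.
- lift_tab (a point): Middle of the tab's upper edge. The tab is an upright plate 24 mm long, 4 mm thick, 30 mm high above the lip, at the tray's +x +y corner (66, 48, top at 60 mm in the tray's axes). Its length runs along the diagonal (0.633 rad from +x towards +y): fingers close across that diagonal and can turn the tray up about the opposite corner in the tab's plane. Keep fingertips at most 28 mm below this point.
- corner_tab (a point): Underside of the lip's outer corner at the tab (75, 55, 22 mm in the tray's axes), 76 mm above the bench at the start.
- corner_opposite (a point): Underside of the lip's outer corner diagonally opposite the tab (-75, -55, 22 mm in the tray's axes).
- corner_a (a point): Underside of the lip's outer corner at (75, -55, 22 mm) in the tray's axes.
- corner_b (a point): Underside of the lip's outer corner at (-75, 55, 22 mm) in the tray's axes.
- seat_opposite (a point): Point on the lower trays' top lip on which corner_opposite rests at the start. Near each corner, on the long sides, a sprung rubber pad 18 mm long (no higher than the top tray's lip, 8 mm out from it) presses on the top tray's lip with about 4 N, holds that corner by friction with a few N and lets go once it is about 8 mm up.
- tub: Fixed open grey plastic tub 190 (x) x 170 (y) x 45 mm high, walls 5 mm. Origin at the centre of its underside.
- screw_jar: Bystander: glass jar, 60 mm across, 75 mm high.
- wrench: Bystander: steel wrench lying flat.
- screwdriver: Bystander: screwdriver lying flat.
- spray_can: Bystander: white can, 56 mm across, 130 mm high.
- mug: Bystander: white mug, 80 mm across, 90 mm high.
- brush: Bystander: brush lying flat.
- collar: Bystander: dark steel pipe collar, 48 mm across, 30 mm high.
Things that resemble listed ones, but are neither listed nor needed, are in the scene too. What is shaped like the top_tray but yellow is not meant.

How it is judged:
On the way, in this order (a step that is already met when the one before it is completed fails the run):
1. the pin is pushed down through the ear hole into the board, and let go (z of pin_tip in the frame of base_board below 0.01 m and horizontal distance between pin_tip and base_board_hole0 below 0.005 m and angle between pin's own z axis and vertical below 0.15 rad and contact force between the fingers and pin below 0.1 N), for 0.2 s.
2. the tray is peeled up by the tab corner: that corner 25 mm above its seat while the opposite corner is still down, the pin in place (z of corner_tab in the frame of lower_trays above 0.071 m and z of corner_opposite in the frame of lower_trays below 0.058 m and horizontal distance between corner_opposite and seat_opposite below 0.03 m and z of pin_tip in the frame of base_board below 0.01 m and horizontal distance between pin_tip and base_board_hole0 below 0.005 m and angle between pin's own z axis and vertical below 0.15 rad), for 0.1 s.
At the end, for the whole second after the job is handed in: Fingers hold the tray still (< 40 mm/s) off tub and stack, its lip corners and floor > 60 mm above the bench, its middle within 60 mm of the tub's (from above); pin foot < 10 mm above the bench, within 5 mm of the hole axis, tilt < 0.15; lower trays flat (< 0.06 rad), moved < 15 mm (z of pin_tip in the frame of base_board below 0.01 m and horizontal distance between pin_tip and base_board_hole0 below 0.005 m and angle between pin's own z axis and vertical below 0.15 rad and height (world z) of each of corner_tab, corner_opposite, corner_a, corner_b, top_tray above 0.06 m and horizontal distance between top_tray and tub below 0.06 m and contact force between the fingers and top_tray above 1 N and contact force between top_tray and tub below 0.1 N and contact force between top_tray and lower_trays below 0.1 N and linear speed of top_tray below 0.04 m/s and distance of lower_trays from where it was at the start of the episode below 0.015 m and angle between lower_trays's own z axis and vertical below 0.06 rad); the arm keeps its last pose, push and grip.
It fails at once if the lower trays are lifted, tipped or shifted by more than 20 mm (distance of lower_trays from where it was at the start of the episode above 0.02 m or angle between lower_trays's own z axis and vertical above 0.12 rad).
It fails at once if a bystander is pushed more than 30 mm or knocked over (distance of any of screw_jar, wrench, screwdriver, spray_can, mug, brush, collar from where it was at the start of the episode above 0.03 m or angle between any of screw_jar, spray_can, mug, collar's own z axis and vertical above 0.5 rad).
It also fails if it takes over 61 s, if anything falls off the work surface, if the arm or the gripper's body presses on something with over 40 N, if the wrist force passes 120 N, or if a joint passes its speed limit or range.

## Robot

A 7-joint arm with a two-finger parallel gripper is mounted at the origin on the work surface. World frame = base frame: x ahead of the robot, y to its left, z up, the work surface at z = 0. Lengths are in m, angles in rad, forces in N, time in s.
With the tool pointing down it reaches from about 0.425 to 1.025 m from the base axis. Payload 3.6 kg.
Tool frame: the origin (TCP) lies between the finger pads; the fingertips stand 17 mm ahead of it and the grasp point (between the pads) lies 2 mm behind it; z points along the fingers, y is the direction in which the jaws open and shut (so a half turn about z gives the same grasp; the last joint's range is limited). The gripper opens to 85 mm and grips with 20 to 120 N. Pads are 22 mm wide; open, the fingers measure 114 mm over their backs; the gripper's body (76 mm by 85 mm) begins 54 mm behind the grasp point. The pads swing forward as they close: fully open they stand 13 mm farther back than shut.
Start: joints at [1.185, 0.591, 0.048, 1.609, -0.033, 0.943, -0.034], TCP at [0.209, -0.694, 0.248] pointing down, gripper open.
Joint ranges: [-2.69, 2.69], [-0.47, 2.24], [-1.27, 1.36], [0.19, 2.51], [-1.53, 4.68], [0.08, 2.07], [-3.09, 3.09]. Speed limits (rad/s): [2.57, 2.57, 3.14, 3.14, 3.14, 3.14, 3.14].

## Interface

Orientations are given as a rotation vector (axis times angle).
In Python, from cell import monitor, viewer, r gives the robot as it stands.
- The arm moves only by the tool drive_tool, never from a script. Its argument "steps" is a list of rows, each a list of 3 entries, a list of its own where there are three numbers: the turn, a rotation vector about the tool's x, y, z in units of 8 degrees (1.0 is 8 degrees), then the shift along the tool's x, y, z in units of 25 mm (1.0 is 25 mm), then the opening, from 0 (shut) to 1 (fully open). In form: [[[ax, ay, az], [dx, dy, dz], claw], ...]. A call has 1 to 12 rows; each row is the pose to reach, as a shift and turn from the pose commanded when the call began, along the tool's axes at that moment; what a row does not reach only later rows make up. A row lasts 1/8 s, in which the tool goes at most 62.5 mm and 10.7 degrees, less where a joint would pass 70% of its speed; a pose out of reach is approached as far as the arm can. A call with a gripper value outside its range is refused whole. The fingers move at their own pace and stop on an object; the grip force is fixed at half the most. Time passes only in rows, so rows that repeat a pose let the fingers close. It gives the time, the measured TCP pose, the force and the opening at its end, in the units of the state.
- monitor.observe(): the state, without advancing time (a new reading comes with each control period).
- viewer.snapshot(name): name is "scene" or "top"; returns the picture (400x640x3 uint8, red, green, blue); there is no depth.
- viewer.calibration(name): a dict with "K" (3x3 intrinsics, pixels), "rvec" (rotation vector, rad) and "tvec" (3), from world to camera coordinates, as OpenCV has them. Camera axes: x right, y down, z forward; pixel columns grow to the right and rows downward; lengths in m; the calibration is good to about 2 mm. A picture is of the moment at which its call begins. calibration takes no time and is no camera call.
- r.close_job(): hands the job in, once; it reports no verdict.
Trained networks look in the newest picture that a camera, given by its name, has taken for a name from the list of things; names that differ only in an ending like _2 or _b are one class to them, and where a whole thing is asked for, a point or a joint stands for the part that bears it (a point fixed in the world has none). Each returns a list of dicts, best first, with "conf" (0 to 1); they miss things now and then, are a little off and sometimes report something else, mostly with a low value. They report only what shows in the picture. A call takes as long as a camera call. They do not tell look-alikes from the thing itself.
- viewer.boxes_of(label, camera): "xyz" ([x, y, z] in m, in the coordinates of the camera as it stood for that picture, good to about 4 mm: the middle of the surface that is visible of it).
- viewer.landmark_of(label, camera): "xyz" ([x, y, z] in m, in the coordinates of the camera as it stood for that picture, good to about 4 mm: a listed point, or the origin of a listed thing).
The state is a dict: "time": time; "joint_pos": joint angles; "dq": joint speeds; "effort": joint torques, N m; "ee_pos": TCP position; "ee_rot": TCP orientation; "wrist_force": force on the tool from outside, world axes, zero at the start; "ft_torque": the same for the moment, N m; "gripper_width": finger opening in m.
Only numpy, scipy, OpenCV 4.12 (cv2) and the standard library are available. Lean on these libraries where they do the work, as an engineer would, in place of code of your own. Each camera call takes 0.05 s, during which the arm holds its last target.

## Working session

There is one attempt and no reset: what is moved stays moved. The work goes in short steps, Python scripts to look and compute and a tool call to move; the robot and the scene stay as the last step left them, time stands still between calls to the robot, and variables do not carry over. Pictures are saved under pics/ and viewed, and the job is handed in when it is done.

Besides the shell and the picture viewer there is one more tool, called after ">>>" as name(argument=value, ...), one argument or row to a line, values as JSON. drive_tool: Moves the arm, as the interface text tells. Its arguments: {"type":"object","properties":{"steps":{"type":"array","items":{"type":"array"}}},"required":["steps"]}

```bash
ls; mkdir -p pics; cat > h.py <<'E'
import numpy as np, cv2
from cell import monitor, viewer, r
from scipy.spatial.transform import Rotation as R
def cal(c):
    k=viewer.calibration(c); return np.array(k["K"]),R.from_rotvec(np.ravel(k["rvec"])).as_matrix(),np.ravel(k["tvec"])
def c2w(c,p):
    K,Rm,t=cal(c); return Rm.T@(np.array(p)-t)
def px(c,p):
    K,Rm,t=cal(c); q=K@(Rm@np.array(p)+t); return q[:2]/q[2]
def ray(c,uv,z):
    K,Rm,t=cal(c); d=Rm.T@np.linalg.solve(K,[uv[0],uv[1],1]); o=-Rm.T@t
    return o+d*(z-o[2])/d[2]
def save(c,n,crop=None,f=1):
    im=viewer.snapshot(c)[:,:,::-1]
    if crop: im=im[crop[1]:crop[3],crop[0]:crop[2]]
    im=cv2.resize(im,None,fx=f,fy=f,interpolation=cv2.INTER_CUBIC); cv2.imwrite("pics/"+n+".png",im)
E
python3 - <<'E'
from h import *
save("scene","s0");save("top","t0")
s=monitor.observe();print(s["time"],s["ee_pos"],s["ee_rot"],s["wrist_force"])
for l in ["pin","pin_block","base_board","base_board_hole0","ear_hole","lower_trays","top_tray","lift_tab","corner_tab","corner_opposite","tub"]:
  for c in ["top","scene"]:
    for d in viewer.landmark_of(l,c)[:3]: print(l,c,round(d["conf"],2),c2w(c,d["xyz"]).round(3),px(c,c2w(c,d["xyz"])).round())
print(monitor.observe()["time"])
E
```

```text
pics
0.1 [ 0.20906361 -0.69343602  0.24725451] [-3.10595628e+00 -4.58039799e-01  6.01598431e-04] [0.52859373 0.19156592 0.06325542]
pin top 0.46 [ 0.467 -0.031  0.013] [331. 224.]
pin top 0.3 [ 0.673 -0.429 -0.   ] [465. 159.]
pin scene 0.73 [ 0.467 -0.217  0.032] [244. 201.]
pin scene 0.56 [ 0.464 -0.03   0.01 ] [309. 207.]
pin_block top 0.68 [ 0.469 -0.037  0.006] [333. 224.]
pin_block scene 0.8 [ 0.465 -0.03  -0.001] [309. 210.]
base_board top 0.97 [ 0.531 -0.243  0.001] [403. 205.]
base_board top 0.65 [0.786 0.146 0.002] [275. 120.]
base_board top 0.51 [ 0.649 -0.231  0.078] [403. 159.]
base_board scene 0.65 [ 0.531 -0.245 -0.004] [232. 226.]
base_board scene 0.44 [ 0.466 -0.278  0.076] [220. 190.]
base_board scene 0.44 [ 0.505 -0.172  0.076] [256. 200.]
base_board_hole0 top 0.61 [ 0.462 -0.217  0.035] [396. 226.]
base_board_hole0 scene 0.79 [ 0.464 -0.219  0.026] [244. 202.]
ear_hole top 0.85 [ 0.465 -0.214  0.031] [395. 226.]
ear_hole scene 0.73 [ 0.633 -0.234  0.111] [221. 226.]
ear_hole scene 0.59 [ 0.464 -0.215  0.034] [245. 200.]
ear_hole scene 0.59 [ 0.532 -0.245 -0.004] [
[... 573 characters left out ...]
 [ 0.189 -0.407  0.059] [200. 137.]
corner_tab top 0.81 [ 0.177 -0.411  0.021] [467. 331.]
corner_tab top 0.64 [ 0.65  -0.231  0.078] [403. 159.]
corner_tab scene 0.76 [ 0.647 -0.228  0.071] [225. 241.]
corner_tab scene 0.6 [ 0.184 -0.414  0.025] [201. 144.]
corner_opposite top 0.9 [ 0.347 -0.325  0.019] [434. 268.]
corner_opposite top 0.58 [ 0.474 -0.276  0.076] [421. 221.]
corner_opposite scene 0.66 [ 0.343 -0.327  0.022] [216. 175.]
corner_opposite scene 0.61 [ 0.468 -0.277  0.074] [220. 191.]
tub top 0.8 [ 0.492  0.228 -0.001] [244. 215.]
tub top 0.25 [ 0.475  0.448 -0.001] [169. 219.]
tub scene 0.63 [ 0.489  0.228 -0.001] [398. 218.]
tub scene 0.45 [ 0.469 -0.276  0.074] [220. 191.]
1.2
```

View pics/s0.png

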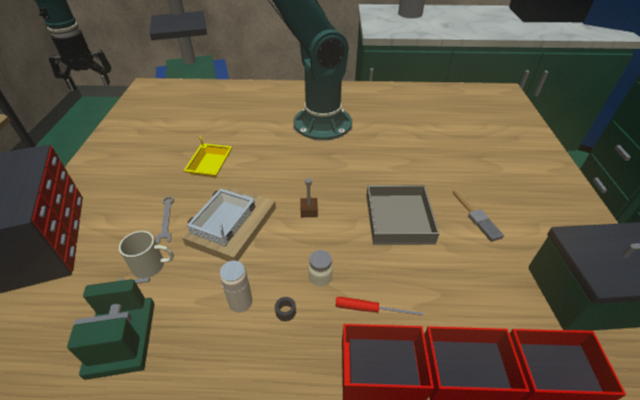

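View pics/t0.png

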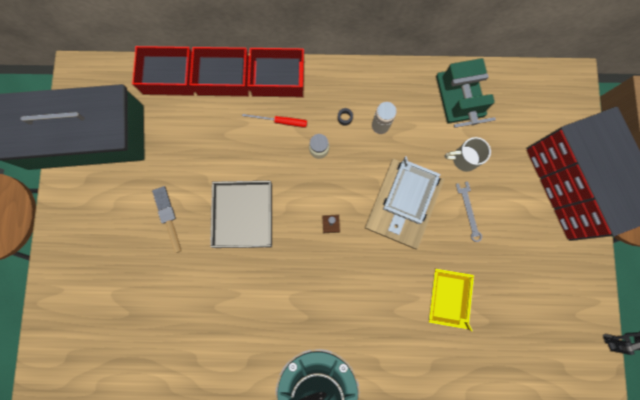

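The two candidates shaped like the top tray are the yellow one at scene (210,160), which is excluded, and the silver one on the plywood board at scene (223,218). The silver one is meant. The only pin in a dark wooden block is at scene (309,207). I'll zoom in to confirm both and to refine the positions.

```bash
python3 - <<'E'
from h import *
a=viewer.snapshot("scene")[:,:,::-1];b=viewer.snapshot("top")[:,:,::-1]
f=lambda im,x,y,w,h:cv2.resize(im[y:y+h,x:x+w],(390,290),interpolation=cv2.INTER_CUBIC)
cv2.imwrite("pics/z0.png",np.vstack([np.hstack([f(a,280,170,67,50),f(a,180,180,100,75)]),np.hstack([f(b,300,195,67,50),f(b,355,150,100,75)])]))
for l in ["spray_can","mug","screw_jar","collar"]:
  for d in viewer.landmark_of(l,"top")[:1]: print(l,round(d["conf"],2),c2w("top",d["xyz"]).round(3))
for c in ["top","scene"]:
  print(c,px(c,[.466,-.031,.113]),px(c,[.464,-.216,.034]),px(c,[.635,-.234,.114]))
E
```

```text
spray_can 0.91 [ 0.774 -0.177 -0.   ]
mug 0.92 [ 0.673 -0.43   0.   ]
screw_jar 0.66 [0.698 0.008 0.003]
collar 0.67 [ 0.793 -0.067  0.001]
top [332.06350455 220.96360941] [396.06694558 225.98204065] [407.12374796 160.97559017]
scene [307.87013598 181.45507538] [244.1609417  200.26544889] [220.19191178 225.93661222]
```

View pics/z0.png

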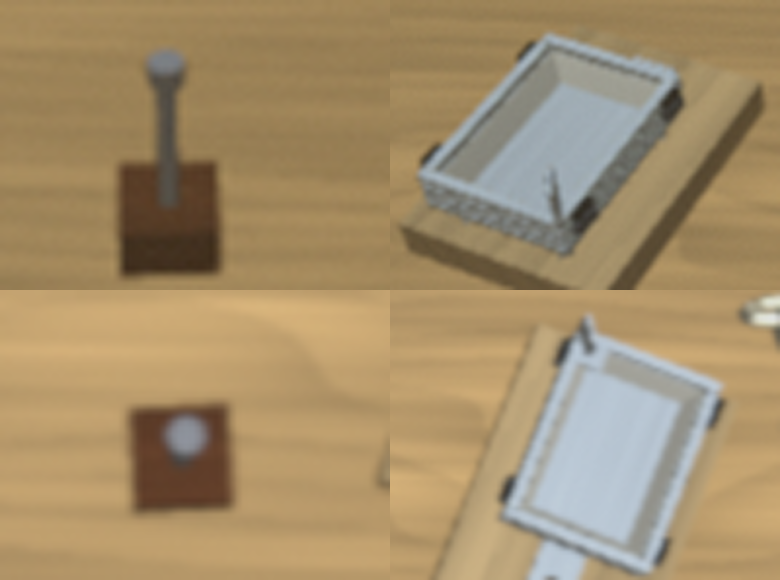

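The crops confirm both: the pin stands in its block, with the head at scene (308,182) and top (332,220), and the silver tray has its tab at top (406,160). Next I'll write the conversion helper.

```bash
cat >> h.py <<'E'
def down(psi): # tool x at world angle psi, z down
    x=np.array([np.cos(psi),np.sin(psi),0]); z=np.array([0,0,-1.]); return np.stack([x,np.cross(z,x),z],1)
def plan(p,Rm,base=None):
    s=monitor.observe()
    R0=R.from_rotvec(s["ee_rot"]).as_matrix(); p0=np.array(s["ee_pos"])
    if base is not None: p0,R0=base
    a=R.from_matrix(R0.T@Rm).as_rotvec()/np.deg2rad(8); d=R0.T@(np.array(p)-p0)/.025
    print(a.round(2),d.round(2)); return a,d
E
python3 - <<'E'
from h import *
print(ray("top",(332,220.3),.12),ray("scene",(308.4,181),.12))
for p in [(.44,-.40,.24),(.466,-.031,.19),(.466,-.031,.117)]: plan(p,down(-.39))
E
```

```text
[ 0.46700025 -0.03061753  0.12      ] [ 0.47201364 -0.02914884  0.12      ]
[0.   0.   4.89] [12.23 -8.6   0.33]
[0.   0.   4.89] [ 17.49 -22.43   2.33]
[0.   0.   4.89] [ 17.49 -22.43   5.25]
```

>>> drive_tool(
  steps=[
    [[0, 0, 1], [3, -2, 0], 1],
    [[0, 0, 2], [6, -4, 0], 1],
    [[0, 0, 3], [9, -6, 0], 1],
    [[0, 0, 4], [12, -8.5, 0.3], 1],
    [[0, 0, 4.89], [13, -12, 0.3], 1],
    [[0, 0, 4.89], [14.5, -15, 0.8], 1],
    [[0, 0, 4.89], [16, -18, 1], 1],
    [[0, 0, 4.89], [17, -21, 1.5], 1],
    [[0, 0, 4.89], [17.49, -22.43, 2], 1],
    [[0, 0, 4.89], [17.49, -22.43, 2.2], 1],
    [[0, 0, 4.89], [17.49, -22.43, 2.2], 1],
    [[0, 0, 4.89], [17.49, -22.43, 2.2], 1],
  ],
)

```text
time: 3.0
ee_pos: [0.4665, -0.0281, 0.1933]
ee_rot: [-3.082, 0.604, -0.001]
wrist_force: [0.3, 0.2, 0.7]
gripper_width: 0.0858
```

```bash
python3 - <<'E'
from h import *
s=monitor.observe();print(s["time"],s["ee_pos"],s["joint_pos"].__class__,np.round(s["joint_pos"],2))
plan((.467,-.031,.111),down(-.39))
save("scene","s1",(240,100,400,220),5)
E
```

```text
3.0 [ 0.46653537 -0.02810141  0.19328804] <class 'numpy.ndarray'> [-0.15  0.36  0.14  2.23 -0.1   0.56 -1.89]
[-0.01 -0.    0.02] [0.06 0.1  3.29]
```

View pics/s1.png

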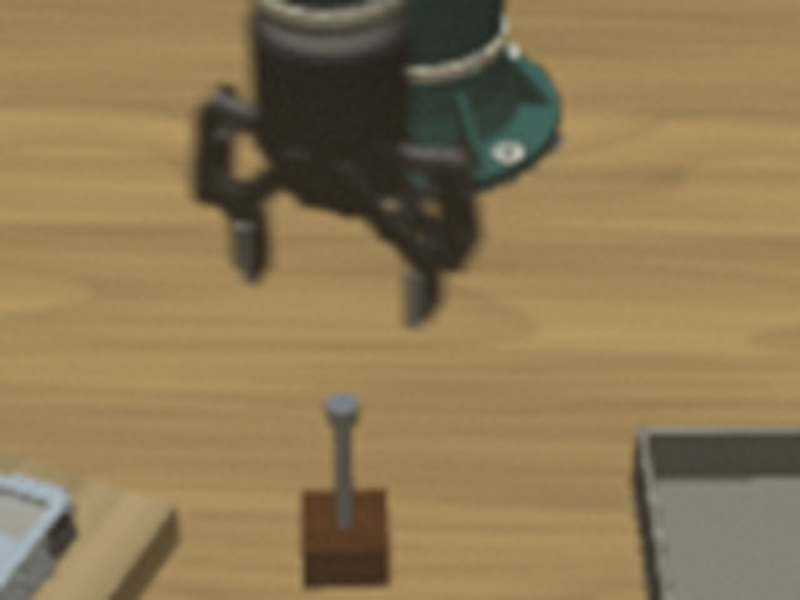

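>>> drive_tool(
  steps=[
    [[0, 0, 0], [0.05, 0.1, 1.1], 1],
    [[0, 0, 0], [0.05, 0.1, 2.2], 1],
    [[0, 0, 0], [0.05, 0.1, 3.0], 1],
    [[0, 0, 0], [0.05, 0.1, 3.25], 1],
    [[0, 0, 0], [0.05, 0.1, 3.25], 1],
  ],
)

```text
time: 3.68
ee_pos: [0.4664, -0.034, 0.1121]
ee_rot: [3.082, -0.609, -0.0]
wrist_force: [-0.3, -0.3, 0.5]
gripper_width: 0.0857
```

```bash
python3 - <<'E'
from h import *
s=monitor.observe();print(s["time"],s["ee_pos"],s["wrist_force"])
plan((.467,-.031,.111),down(-.39))
a=viewer.snapshot("scene")[:,:,::-1];b=viewer.snapshot("top")[:,:,::-1]
f=lambda im,x,y,w,h:cv2.resize(im[y:y+h,x:x+w],(400,400),interpolation=cv2.INTER_CUBIC)
cv2.imwrite("pics/s2.png",np.hstack([f(a,268,140,80,80),f(b,292,180,80,80)]))
E
```

```text
3.675 [ 0.46641984 -0.03402952  0.1121194 ] [-0.27917513 -0.28372415  0.50624846]
[ 0.  0. -0.] [-0.02 -0.12  0.04]
```

View pics/s2.png

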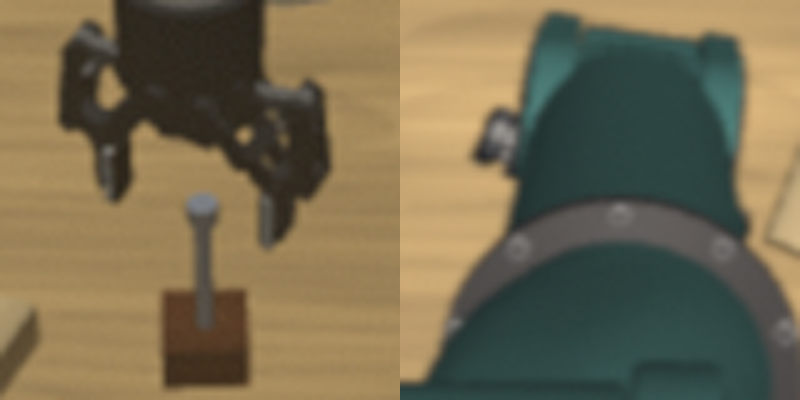

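>>> drive_tool(
  steps=[
    [[0, 0, 0], [0, -0.14, 0.04], 1],
    [[0, 0, 0], [0, -0.14, 0.04], 0],
    [[0, 0, 0], [0, -0.14, 0.04], 0],
    [[0, 0, 0], [0, -0.14, 0.04], 0],
    [[0, 0, 0], [0, -0.14, 0.04], 0],
    [[0, 0, 0], [0, -0.14, 0.04], 0],
    [[0, 0, 0], [0, -0.14, 0.04], 0],
  ],
)

```text
time: 4.65
ee_pos: [0.4677, -0.0307, 0.1112]
ee_rot: [-3.082, 0.609, -0.001]
wrist_force: [0.1, 0.1, 3.7]
gripper_width: 0.0155
```

```bash
python3 - <<'E'
from h import *
s=monitor.observe();print(s["time"],s["ee_pos"],s["wrist_force"],s["gripper_width"])
a=viewer.snapshot("scene")[:,:,::-1]
cv2.imwrite("pics/s3.png",cv2.resize(a[140:220,268:348],(560,560),interpolation=cv2.INTER_CUBIC))
E
```

```text
4.65 [ 0.46774728 -0.03070509  0.1111976 ] [0.12536612 0.13361971 3.66897942] 0.015491874935813253
```

View pics/s3.png

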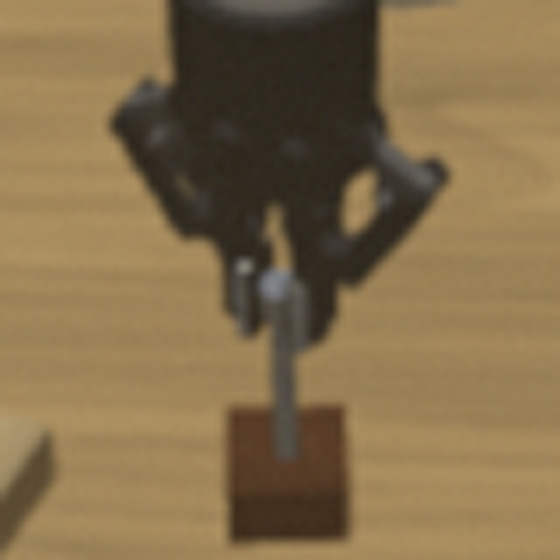

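>>> drive_tool(
  steps=[
    [[0, 0, 0], [0, 0, -0.3], 0],
    [[0, 0, 0], [0, 0, -0.7], 0],
    [[0, 0, 0], [0, 0, -1.2], 0],
    [[0, 0, 0], [0, 0, -1.8], 0],
    [[0, 0, 0], [0, 0, -1.8], 0],
  ],
)

```text
time: 5.32
ee_pos: [0.4686, -0.0306, 0.1576]
ee_rot: [-3.081, 0.608, -0.005]
wrist_force: [-0.9, 0.3, -0.7]
gripper_width: 0.0157
```

```bash
python3 - <<'E'
from h import *
s=monitor.observe();print(s["time"],s["ee_pos"],s["wrist_force"],s["gripper_width"])
a=viewer.snapshot("scene")[:,:,::-1]
cv2.imwrite("pics/s4.png",cv2.resize(a[130:220,258:348],(585,585),interpolation=cv2.INTER_CUBIC))
for d in viewer.landmark_of("pin_tip","scene"): print(d["conf"],c2w("scene",d["xyz"]).round(3))
print(px("scene",s["ee_pos"]))
E
```

```text
5.325 [ 0.4685833  -0.03057848  0.1575524 ] [-0.9080881   0.3325659  -0.69015336] 0.01573397685678386
0.64 [ 0.468 -0.033  0.054]
[307.67743844 169.39581453]
```

View pics/s4.png

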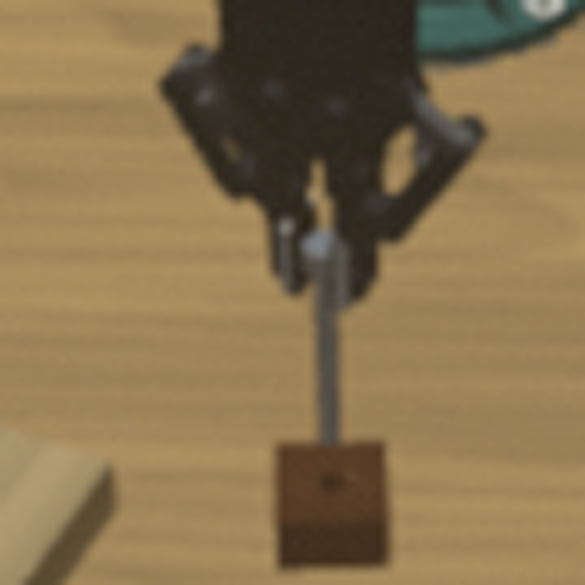

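```bash
python3 - <<'E'
from h import *
a=cv2.imread("pics/s0.png");b=cv2.imread("pics/t0.png")
f=lambda im,x,y:cv2.resize(im[y:y+24,x:x+24],(384,384),interpolation=cv2.INTER_CUBIC)
cv2.imwrite("pics/z1.png",np.hstack([f(a,232,188),f(b,384,214)]))
s=monitor.observe()
print(px("scene",[.4686,-.0306,.166]),px("scene",[.4686,-.0306,.056]), "seen",(258+320/6.5,130+240/6.5),(258+329/6.5,130+440/6.5))
for c in ["top","scene"]:
  print(c,px(c,[.464,-.216,.034]),[ray(c,px(c,[.464,-.216,.034])+np.array(o),.034).round(4) for o in [(1,0),(0,1)]])
E
```

```text
[307.60970558 166.90251087] [308.32968217 197.25320604] seen (307.2307692307692, 166.9230769230769) (308.61538461538464, 197.69230769230768)
top [396.06694558 225.98204065] [array([ 0.4641, -0.2188,  0.034 ]), array([ 0.4611, -0.216 ,  0.034 ])]
scene [244.1609417  200.26544889] [array([ 0.4639, -0.2131,  0.034 ]), array([ 0.4681, -0.2153,  0.034 ])]
```

View pics/z1.png

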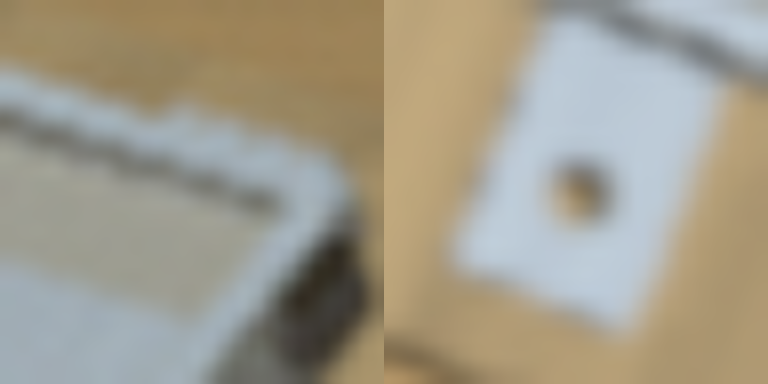

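```bash
python3 - <<'E'
from h import *
b=cv2.imread("pics/t0.png")
cv2.imwrite("pics/z2.png",cv2.resize(b[150:240,355:455],(800,720),interpolation=cv2.INTER_CUBIC)[:600])
print("block",ray("top",(330.7,223.2),.03),"hole",ray("top",(395.8,225.7),.034))
viewer.snapshot("top")
for i in range(3):
  viewer.snapshot("top")
  for l in ["ear_hole","base_board_hole0","lift_tab","pin_tip","pin_block"]:
    for d in viewer.landmark_of(l,"top"): print(l,round(d["conf"],2),c2w("top",d["xyz"]).round(4))
E
```

```text
block [ 0.46865319 -0.02939823  0.03      ] hole [ 0.4647926  -0.21524683  0.034     ]
ear_hole 0.68 [ 0.6742 -0.4319  0.0029]
ear_hole 0.59 [ 0.4641 -0.2148  0.0315]
ear_hole 0.2 [ 0.4742  0.4487 -0.0032]
base_board_hole0 0.86 [ 0.4603 -0.2164  0.0312]
lift_tab 0.98 [ 0.1922 -0.408   0.0604]
lift_tab 0.75 [ 0.6398 -0.2337  0.1173]
pin_block 0.27 [ 0.4735 -0.2768  0.077 ]
ear_hole 0.8 [ 0.4609 -0.2156  0.0308]
ear_hole 0.74 [ 5.104e-01 -4.335e-01 -3.000e-04]
base_board_hole0 0.71 [ 0.5569 -0.2524  0.0552]
base_board_hole0 0.55 [ 0.4643 -0.2162  0.0359]
lift_tab 0.69 [ 0.6401 -0.2322  0.1139]
lift_tab 0.69 [ 0.1951 -0.4047  0.0624]
pin_block 0.17 [ 0.4599 -0.2125  0.0309]
ear_hole 0.67 [ 0.4624 -0.2171  0.0288]
ear_hole 0.29 [ 0.4741  0.4494 -0.0035]
base_board_hole0 0.82 [ 0.4634 -0.2197  0.0334]
lift_tab 0.8 [ 0.1931 -0.4065  0.0609]
lift_tab 0.72 [ 0.6383 -0.232   0.1166]
pin_tip 0.35 [ 0.6713 -0.4344  0.    ]
pin_tip 0.31 [ 0.5292 -0.2405  0.0028]
```

View pics/z2.png

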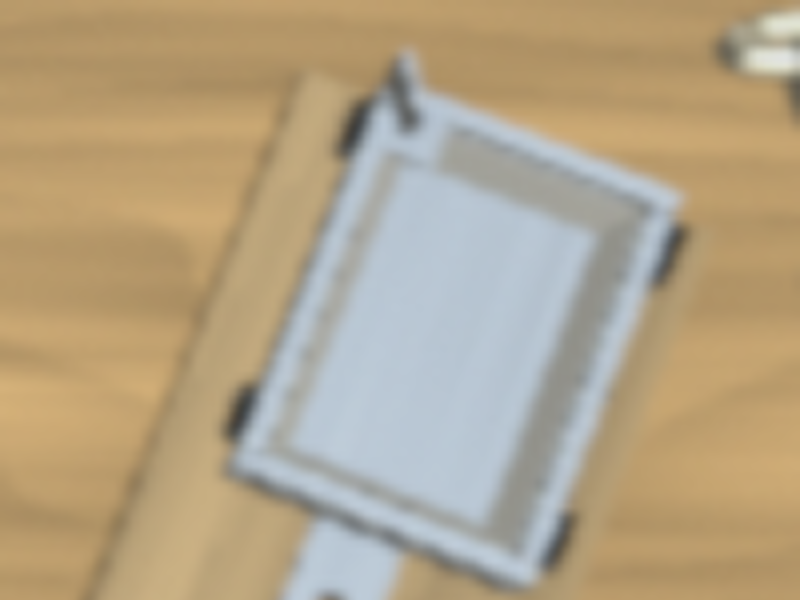

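```bash
python3 - <<'E'
from h import *
from scipy.optimize import least_squares
u=np.array([(683,192),(535,582),(237,460)])/8+[355-.44,150-.44]
W=np.array([ray("top",q,.084)[:2] for q in u]); M=np.array([(75,-55),(-75,-55),(-75,55)])/1000
def T(v,m): c,s=np.cos(v[2]),np.sin(v[2]); return v[:2]+np.array(m)@np.array([[c,s],[-s,c]])
f=least_squares(lambda v:(T(v,M)-W).ravel(),[.557,-.252,-.38]);print(f.x,f.fun)
print("hole",T(f.x,[[-.101,0]]),"tab",T(f.x,[[.066,.048]]))
E
```

```text
[ 0.55975163 -0.25311986 -0.37699575] [ 0.00100864 -0.0008777  -0.00062775  0.00019243 -0.00038089  0.00068527]
hole [[ 0.46584438 -0.21593884]] tab [[ 0.63878695 -0.23278717]]
```

```bash
python3 - <<'E'
from h import *
plan((.465,-.2155,.165),down(-.38));plan((.465,-.2155,.142),down(-.38));
E
```

```text
[-0.   -0.   -0.07] [ 2.72  6.88 -0.36]
[-0.   -0.   -0.07] [2.72 6.88 0.56]
```

>>> drive_tool(
  steps=[
    [[0, 0, 0], [0.2, 0.6, -0.3], 0],
    [[0, 0, 0], [0.7, 1.8, -0.36], 0],
    [[0, 0, 0], [1.3, 3.3, -0.36], 0],
    [[0, 0, 0], [2, 5, -0.36], 0],
    [[0, 0, 0], [2.5, 6.3, -0.36], 0],
    [[0, 0, -0.07], [2.72, 6.88, -0.36], 0],
    [[0, 0, -0.07], [2.72, 6.88, -0.36], 0],
    [[0, 0, -0.07], [2.72, 6.88, 0.1], 0],
    [[0, 0, -0.07], [2.72, 6.88, 0.56], 0],
    [[0, 0, -0.07], [2.72, 6.88, 0.56], 0],
    [[0, 0, -0.07], [2.72, 6.88, 0.56], 0],
  ],
)

```text
time: 7.75
ee_pos: [0.4651, -0.2149, 0.1417]
ee_rot: [-3.085, 0.592, 0.001]
wrist_force: [1.2, -0.2, -0.2]
gripper_width: 0.0155
```

```bash
python3 - <<'E'
from h import *
s=monitor.observe();print(s["time"],s["ee_pos"],s["wrist_force"],s["gripper_width"])
plan((.465,-.2155,.142),down(-.38))
a=viewer.snapshot("scene")[:,:,::-1];b=viewer.snapshot("top")[:,:,::-1]
f=lambda im,x,y:cv2.resize(im[y:y+70,x:x+70],(400,400),interpolation=cv2.INTER_CUBIC)
cv2.imwrite("pics/s5.png",np.hstack([f(a,205,145),f(b,360,180)]))
E
```

```text
7.75 [ 0.46509116 -0.21494467  0.14174201] [ 1.1546569  -0.19747424 -0.23725772] 0.015453866913324068
[-0.    0.01  0.01] [ 0.    0.02 -0.01]
```

View pics/s5.png

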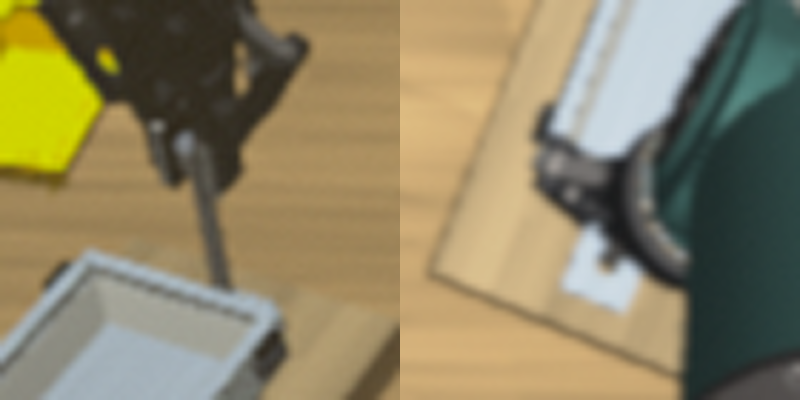

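```bash
python3 - <<'E'
from h import *
a=viewer.snapshot("scene")[:,:,::-1];b=viewer.snapshot("top")[:,:,::-1]
f=lambda im,x,y,n:cv2.resize(im[y:y+n,x:x+n],(400,400),interpolation=cv2.INTER_CUBIC)
cv2.imwrite("pics/s6.png",np.hstack([f(a,222,160,40),f(b,386,212,20)]))
for z in (.15,.1,.06,.04): print(z,(px("scene",[.4651,-.2149,z])-[222,160])*10+5,(px("top",[.4651,-.2149,z])-[386,212])*20+10+[400,0])
E
```

```text
0.15 [170.87542227  98.74275876] [757.84267312 193.13858605]
0.1 [197.38466238 239.03293574] [687.6610677  233.46823319]
0.06 [217.34457064 344.66323861] [635.60848162 263.38009424]
0.04 [226.93820697 395.43394845] [610.82681439 277.62080431]
```

View pics/s6.png

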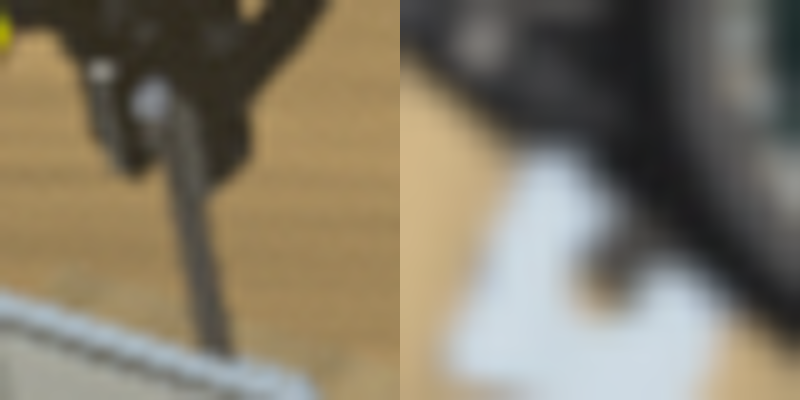

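>>> drive_tool(
  steps=[
    [[0, 0, 0], [0, 0, 0.15], 0],
    [[0, 0, 0], [0, 0, 0.3], 0],
    [[0, 0, 0], [0, 0, 0.4], 0],
    [[0, 0, 0], [0, 0, 0.4], 0],
  ],
)

```text
time: 8.45
ee_pos: [0.4646, -0.2156, 0.1317]
ee_rot: [3.085, -0.594, -0.001]
wrist_force: [-0.9, 0.6, -1.0]
gripper_width: 0.0154
```

```bash
python3 - <<'E'
from h import *
s=monitor.observe();print(s["time"],s["ee_pos"],s["wrist_force"],s["ft_torque"],s["gripper_width"])
a=viewer.snapshot("scene")[:,:,::-1];b=viewer.snapshot("top")[:,:,::-1]
f=lambda im,x,y,n:cv2.resize(im[y:y+n,x:x+n],(400,400),interpolation=cv2.INTER_CUBIC)
cv2.imwrite("pics/s7.png",np.hstack([f(a,222,160,40),f(b,386,212,20)]))
E
```

```text
8.45 [ 0.46463846 -0.21564051  0.13167693] [-0.92382446  0.59962897 -1.02520559] [-0.16237683  0.10856944  0.00742647] 0.015350360943420203
```

View pics/s7.png

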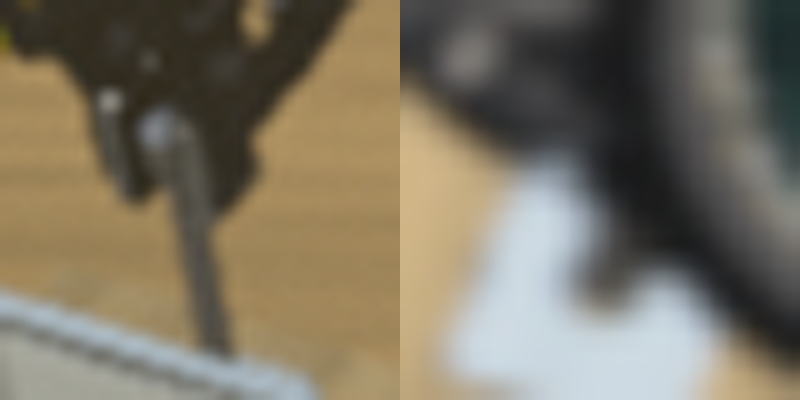

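>>> drive_tool(
  steps=[
    [[0, 0, 0], [0, 0, 0.15], 0],
    [[0, 0, 0], [0, 0, 0.3], 0],
    [[0, 0, 0], [0, 0, 0.45], 0],
    [[0, 0, 0], [0, 0, 0.45], 0],
  ],
)

```text
time: 9.05
ee_pos: [0.4648, -0.2155, 0.1203]
ee_rot: [-3.085, 0.594, 0.001]
wrist_force: [-0.6, -2.4, -1.2]
gripper_width: 0.016
```

```bash
python3 - <<'E'
from h import *
s=monitor.observe();print(s["time"],s["ee_pos"],s["wrist_force"],s["ft_torque"],s["gripper_width"])
a=viewer.snapshot("scene")[:,:,::-1];b=viewer.snapshot("top")[:,:,::-1]
f=lambda im,x,y,n:cv2.resize(im[y:y+n,x:x+n],(400,400),interpolation=cv2.INTER_CUBIC)
cv2.imwrite("pics/s8.png",np.hstack([f(a,222,160,40),f(b,386,212,20)]))
E
```

```text
9.05 [ 0.46475885 -0.21545675  0.12033202] [-0.64684602 -2.39209644 -1.22843087] [-0.23842067  0.2216665   0.04220003] 0.01604956288008181
```

View pics/s8.png

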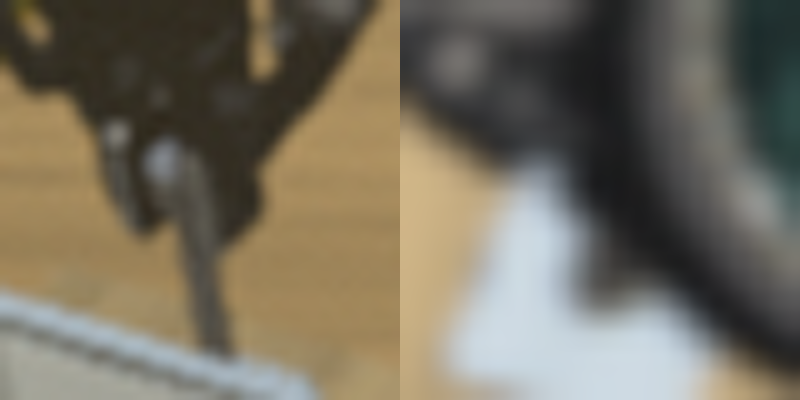

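Lateral wall contact shows the pin is inside the hole, at about 19 mm foot height. I'll keep lowering.

>>> drive_tool(
  steps=[
    [[0, 0, 0], [0, 0, 0.15], 0],
    [[0, 0, 0], [0, 0, 0.3], 0],
    [[0, 0, 0], [0, 0, 0.45], 0],
    [[0, 0, 0], [0, 0, 0.56], 0],
    [[0, 0, 0], [0, 0, 0.56], 0],
  ],
)

```text
time: 9.78
ee_pos: [0.4648, -0.2155, 0.1064]
ee_rot: [-3.085, 0.594, 0.001]
wrist_force: [-1.1, -0.9, -1.5]
gripper_width: 0.0159
```

>>> drive_tool(
  steps=[
    [[0, 0, 0], [0, 0, 0.06], 0],
    [[0, 0, 0], [0, 0, 0.06], 0],
    [[0, 0, 0], [0, 0, 0.06], 1],
    [[0, 0, 0], [0, 0, 0.06], 1],
    [[0, 0, 0], [0, 0, 0.06], 1],
    [[0, 0, 0], [0, 0, 0.06], 1],
    [[0, 0, 0], [0, 0, -0.6], 1],
    [[0, 0, 0], [0, 0, -1.4], 1],
    [[0, 0, 0], [0, 0, -2.4], 1],
    [[0, 0, 0], [0, 0, -2.4], 1],
  ],
)

```text
time: 11.02
ee_pos: [0.4665, -0.2162, 0.1693]
ee_rot: [3.084, -0.594, 0.008]
wrist_force: [0.4, 0.1, 0.6]
gripper_width: 0.0853
```

```bash
python3 - <<'E'
from h import *
s=monitor.observe();print(s["time"],s["ee_pos"],s["wrist_force"],s["gripper_width"])
a=viewer.snapshot("scene")[:,:,::-1]
cv2.imwrite("pics/s9.png",cv2.resize(a[165:245,190:290],(750,600),interpolation=cv2.INTER_CUBIC))
for z in (.114,.1,.08): print(z,(px("scene",[.465,-.2155,z])-[190,165])*7.5+3.5)
for l in ["pin","pin_tip"]:
  for d in viewer.landmark_of(l,"scene"): print(l,d["conf"],c2w("scene",d["xyz"]).round(3))
for d in viewer.boxes_of("pin","scene"): print("box",d["conf"],c2w("scene",d["xyz"]).round(3))
E
```

```text
11.025 [ 0.46654143 -0.21621368  0.16934344] [0.38326115 0.12239369 0.56230768] 0.08527662091605152
0.114 [380.76452066 112.567116  ]
0.1 [386.21020197 141.30916187]
0.08 [393.81459374 181.44477839]
box 0.66 [ 0.468 -0.218  0.099]
box 0.24 [ 0.483 -0.034  0.03 ]
```

View pics/s9.png

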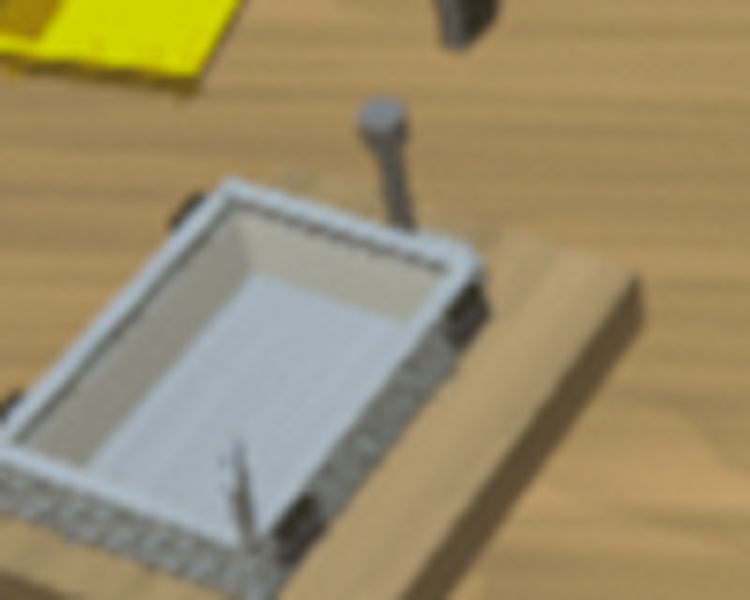

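```bash
python3 - <<'E'
from h import *
plan((.638,-.233,.165),down(.256));plan((.638,-.233,.107),down(.256))
b=viewer.snapshot("top")[:,:,::-1]
cv2.imwrite("pics/t3.png",cv2.resize(b[150:180,390:430],(800,600),interpolation=cv2.INTER_CUBIC))
c,s=np.cos(.256)*.012,np.sin(.256)*.012
for z in (.084,.114):
  for k in (-1,1): print((px("top",[.638+k*c,-.233+k*s,z])-[390,150])*20+10)
E
```

```text
[-0.    0.01 -4.56] [ 6.7  -1.92  0.05]
[-0.    0.01 -4.56] [ 6.71 -1.92  2.37]
[325.43132646 342.06397985]
[279.92252897 180.31807923]
[368.28220875 291.00720699]
[321.50618505 125.42210566]
```

View pics/t3.png

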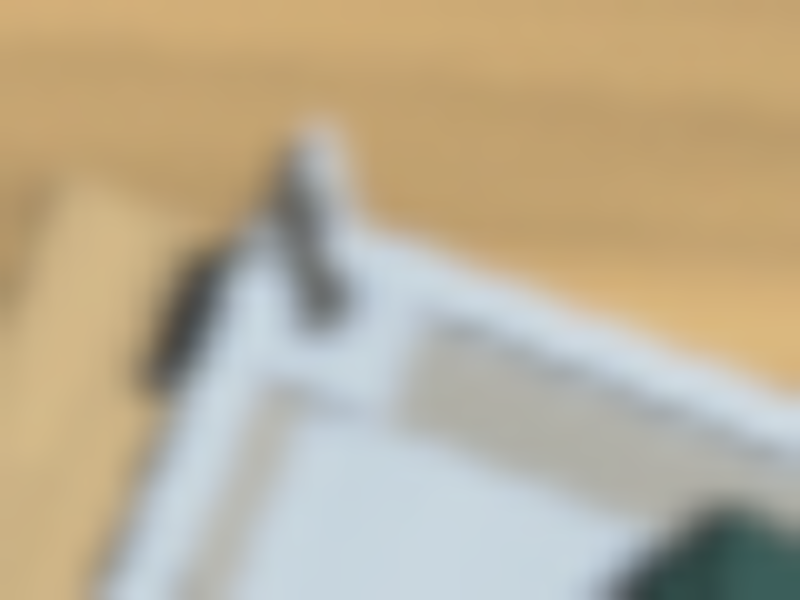

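>>> drive_tool(
  steps=[
    [[0, 0, -1.2], [1.2, -0.3, 0], 1],
    [[0, 0, -2.4], [3, -0.8, 0], 1],
    [[0, 0, -3.5], [4.8, -1.3, 0.05], 1],
    [[0, 0, -4.56], [6.2, -1.7, 0.05], 1],
    [[0, 0, -4.56], [6.78, -1.92, 0.05], 1],
    [[0, 0, -4.56], [6.78, -1.92, 0.05], 1],
    [[0, 0, -4.56], [6.78, -1.92, 0.8], 1],
    [[0, 0, -4.56], [6.78, -1.92, 1.5], 1],
    [[0, 0, -4.56], [6.78, -1.92, 1.5], 1],
    [[0, 0, -4.56], [6.78, -1.92, 1.5], 1],
  ],
)

```text
time: 12.52
ee_pos: [0.6399, -0.2339, 0.129]
ee_rot: [-3.116, -0.401, 0.001]
wrist_force: [-0.6, -0.1, 0.5]
gripper_width: 0.0855
```

```bash
python3 - <<'E'
from h import *
s=monitor.observe();print(s["time"],s["ee_pos"],s["wrist_force"],s["gripper_width"])
plan((.640,-.233,.107),down(.256))
a=viewer.snapshot("scene")[:,:,::-1]
cv2.imwrite("pics/s10.png",cv2.resize(a[165:265,170:290],(720,600),interpolation=cv2.INTER_CUBIC))
print((px("scene",s["ee_pos"])-[170,165])*6,(px("scene",[.640,-.233,.114])-[170,165])*6)
E
```

```text
12.525 [ 0.63992015 -0.23386217  0.12900751] [-0.59659442 -0.08396518  0.52516343] 0.08548810898671988
[-0.  0.  0.] [ 0.01 -0.03  0.88]
[291.99514842 349.56417819] [300.95359272 375.01767506]
```

View pics/s10.png

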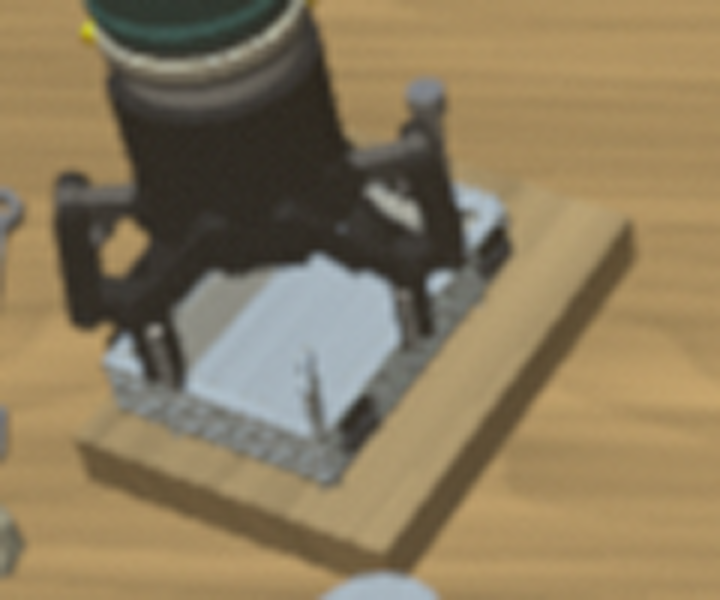

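```bash
python3 - <<'E'
from h import *
a=viewer.snapshot("scene")[:,:,::-1]
im=cv2.resize(a[215:250,205:245],(800,700),interpolation=cv2.INTER_CUBIC)[:600]
c,s=np.cos(.256)*.012,np.sin(.256)*.012
for z in (.084,.114):
  for k in (-1,1):
    q=(px("scene",[.640+k*c,-.233+k*s,z])-[205,215])*20+10; print(z,k,q.round()); cv2.circle(im,tuple(int(v) for v in q),4,(0,0,255),-1)
cv2.imwrite("pics/s11.png",im)
E
```

```text
0.084 -1 [353. 350.]
0.084 1 [362. 496.]
0.114 -1 [309. 188.]
0.114 1 [318. 334.]
```

View pics/s11.png

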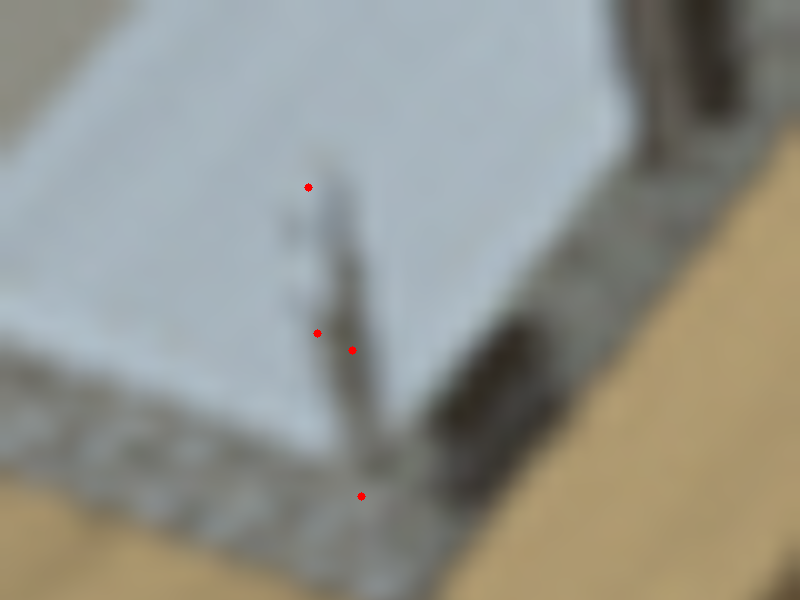

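>>> drive_tool(
  steps=[
    [[0, 0, 0], [-0.1, -0.06, 0.4], 1],
    [[0, 0, 0], [-0.1, -0.06, 0.87], 1],
    [[0, 0, 0], [-0.1, -0.06, 0.87], 1],
    [[0, 0, 0], [-0.1, -0.06, 0.87], 0],
    [[0, 0, 0], [-0.1, -0.06, 0.87], 0],
    [[0, 0, 0], [-0.1, -0.06, 0.87], 0],
    [[0, 0, 0], [-0.1, -0.06, 0.87], 0],
    [[0, 0, 0], [-0.1, -0.06, 0.87], 0],
    [[0, 0, 0], [-0.1, -0.06, 0.87], 0],
    [[0, 0, 0], [-0.1, -0.06, 0.87], 0],
  ],
)

```text
time: 13.88
ee_pos: [0.6376, -0.2328, 0.1078]
ee_rot: [-3.116, -0.401, -0.0]
wrist_force: [-0.6, 0.4, 2.9]
gripper_width: 0.0027
```

```bash
python3 - <<'E'
from h import *
s=monitor.observe();print(s["time"],s["ee_pos"],s["ee_rot"],s["wrist_force"],s["ft_torque"],s["gripper_width"])
a=viewer.snapshot("scene")[:,:,::-1]
cv2.imwrite("pics/s12.png",cv2.resize(a[165:265,170:290],(720,600),interpolation=cv2.INTER_CUBIC))
E
```

```text
13.875 [ 0.63755062 -0.23284243  0.10784311] [-3.11559395e+00 -4.01323792e-01 -2.02054350e-04] [-0.62138325  0.36196552  2.94403251] [ 0.11926725  0.12207917 -0.20914796] 0.0027030323246361853
```

View pics/s12.png

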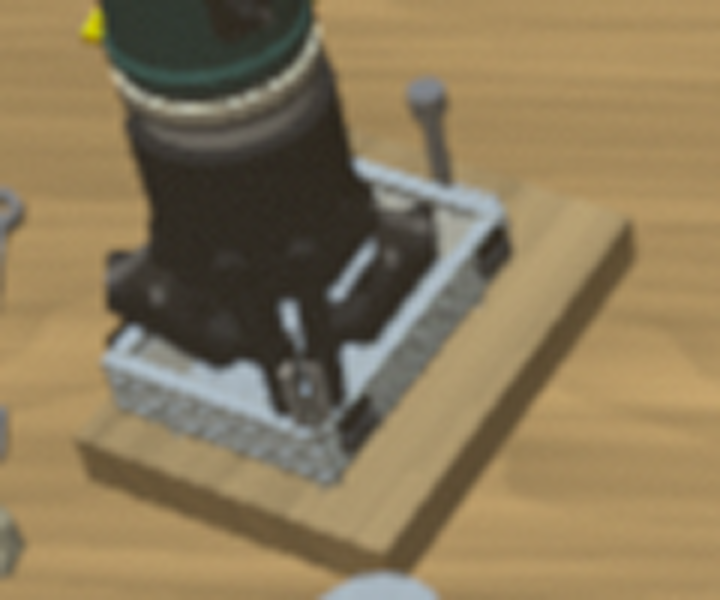

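```bash
python3 - <<'E'
import numpy as np
for t in (.02,.05,.08,.11,.14,.17,.20,.23):
  c,s=np.cos(t),np.sin(t);L=.1745
  print(t,round(t/.13963,2),round((L*(c-1)-.032*s)/.025,2),round((-L*s-.032*(c-1))/.025,2))
E
```

```text
0.02 0.14 -0.03 -0.14
0.05 0.36 -0.07 -0.35
0.08 0.57 -0.12 -0.55
0.11 0.79 -0.18 -0.76
0.14 1.0 -0.25 -0.96
0.17 1.22 -0.32 -1.16
0.2 1.43 -0.39 -1.36
0.23 1.65 -0.48 -1.56
```

>>> drive_tool(
  steps=[
    [[0, 0.14, 0], [-0.03, 0, -0.14], 0],
    [[0, 0.36, 0], [-0.07, 0, -0.35], 0],
    [[0, 0.57, 0], [-0.12, 0, -0.55], 0],
    [[0, 0.57, 0], [-0.12, 0, -0.55], 0],
  ],
)

```text
time: 14.42
ee_pos: [0.6345, -0.2341, 0.1219]
ee_rot: [-3.103, -0.397, -0.127]
wrist_force: [0.2, 0.8, -1.3]
gripper_width: 0.0025
```

```bash
python3 - <<'E'
from h import *
s=monitor.observe();print(s["time"],s["ee_pos"],s["ee_rot"],s["wrist_force"],s["ft_torque"],s["gripper_width"])
a=viewer.snapshot("scene")[:,:,::-1]
cv2.imwrite("pics/s13.png",cv2.resize(a[165:265,170:290],(720,600),interpolation=cv2.INTER_CUBIC))
E
```

```text
14.425 [ 0.63451418 -0.23412915  0.12189705] [-3.10326073 -0.39712298 -0.12690431] [ 0.16221665  0.83395589 -1.30910406] [ 0.44995768  0.22274652 -0.15085548] 0.0025270415422894224
```

View pics/s13.png

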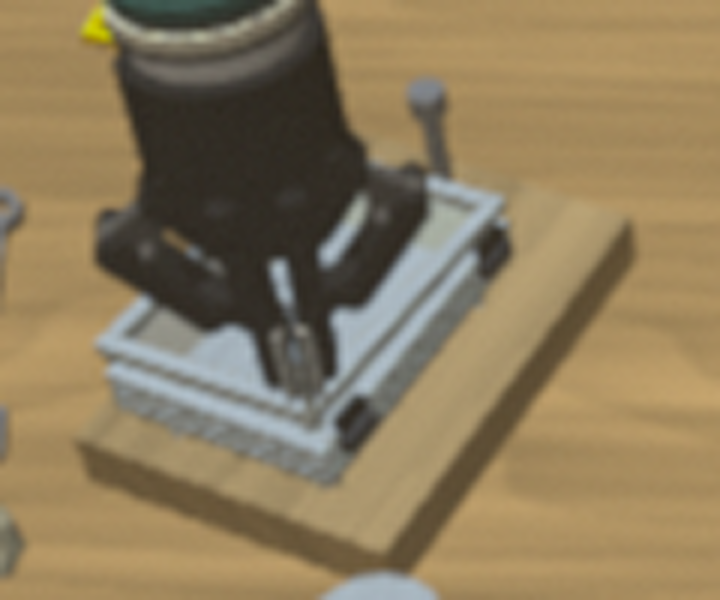

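>>> drive_tool(
  steps=[
    [[0, 0.14, 0], [-0.03, 0, -0.14], 0],
    [[0, 0.36, 0], [-0.07, 0, -0.35], 0],
    [[0, 0.57, 0], [-0.12, 0, -0.55], 0],
    [[0, 0.79, 0], [-0.18, 0, -0.76], 0],
    [[0, 1.0, 0], [-0.25, 0, -0.96], 0],
    [[0, 1.0, 0], [-0.25, 0, -0.96], 0],
    [[0, 1.0, 0], [-0.25, 0, -0.96], 0],
    [[0, 1.0, 0], [-0.25, 0, -0.96], 0],
  ],
)

```text
time: 15.48
ee_pos: [0.6272, -0.2356, 0.1447]
ee_rot: [-3.07, -0.397, -0.338]
wrist_force: [2.5, 3.0, 0.4]
gripper_width: 0.0028
```

```bash
python3 - <<'E'
from h import *
s=monitor.observe();print(s["time"],s["ee_pos"],s["ee_rot"],s["wrist_force"],s["ft_torque"],s["gripper_width"])
a=viewer.snapshot("scene")[:,:,::-1]
cv2.imwrite("pics/s14.png",cv2.resize(a[165:265,170:290],(720,600),interpolation=cv2.INTER_CUBIC))
for l in ["corner_tab","corner_opposite","corner_a","corner_b"]:
  for d in viewer.landmark_of(l,"scene"): print(l,round(d["conf"],2),c2w("scene",d["xyz"]).round(3))
E
```

```text
15.475 [ 0.62718992 -0.23563831  0.14474407] [-3.06964478 -0.3967481  -0.33828274] [2.4687757  3.00014899 0.41494615] [ 0.67215184 -0.20660095 -0.23195379] 0.002797139590502742
corner_tab 0.89 [ 0.643 -0.232  0.117]
corner_tab 0.56 [ 0.466 -0.217  0.027]
corner_opposite 0.65 [ 0.469 -0.278  0.073]
corner_a 0.67 [ 0.602 -0.331  0.106]
corner_a 0.59 [ 0.507 -0.17   0.089]
corner_a 0.58 [ 0.198 -0.306  0.022]
corner_a 0.57 [ 0.332 -0.437  0.018]
corner_b 0.67 [ 0.602 -0.331  0.106]
corner_b 0.59 [ 0.507 -0.17   0.089]
corner_b 0.58 [ 0.198 -0.306  0.022]
corner_b 0.57 [ 0.332 -0.437  0.018]
```

View pics/s14.png

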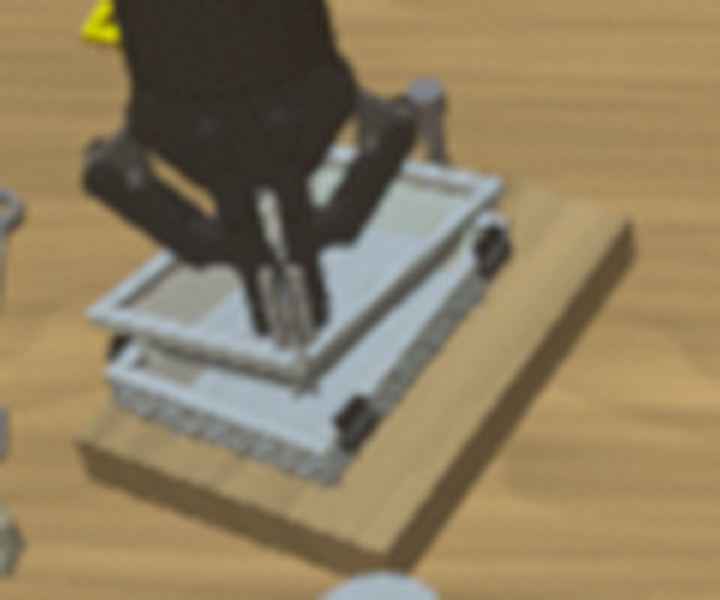

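```bash
python3 - <<'E'
from h import *
s=monitor.observe();R0=R.from_rotvec(s["ee_rot"]).as_matrix();p=np.array(s["ee_pos"])
plan(p+[0,0,.05],R0);plan(p+[0.0,0,.12],R0);plan(p+[0,0,.12],down(.256))
E
```

```text
[0. 0. 0.] [ 0.44  0.   -1.95]
[0. 0. 0.] [ 1.05  0.   -4.68]
[ 0.   -1.57  0.01] [ 1.05  0.   -4.68]
```

>>> drive_tool(
  steps=[
    [[0, 0, 0], [0.05, 0, -0.25], 0],
    [[0, 0, 0], [0.1, 0, -0.5], 0],
    [[0, 0, 0], [0.18, 0, -0.8], 0],
    [[0, 0, 0], [0.27, 0, -1.2], 0],
    [[0, 0, 0], [0.36, 0, -1.6], 0],
    [[0, 0, 0], [0.44, 0, -1.95], 0],
    [[0, 0, 0], [0.44, 0, -1.95], 0],
  ],
)

```text
time: 16.6
ee_pos: [0.6275, -0.2361, 0.196]
ee_rot: [-3.071, -0.396, -0.341]
wrist_force: [-0.6, -0.2, -3.0]
gripper_width: 0.0026
```

```bash
python3 - <<'E'
from h import *
s=monitor.observe();print(s["time"],s["ee_pos"],s["ee_rot"],s["wrist_force"],s["ft_torque"],s["gripper_width"])
a=viewer.snapshot("scene")[:,:,::-1]
cv2.imwrite("pics/s15.png",cv2.resize(a[145:265,160:304],(720,600),interpolation=cv2.INTER_CUBIC))
E
```

```text
16.6 [ 0.62750556 -0.23608897  0.19596066] [-3.07056038 -0.39627095 -0.34084895] [-0.56399328 -0.22572378 -3.00367827] [-0.05470955  0.19874322 -0.00167934] 0.0026130683740385823
```

View pics/s15.png

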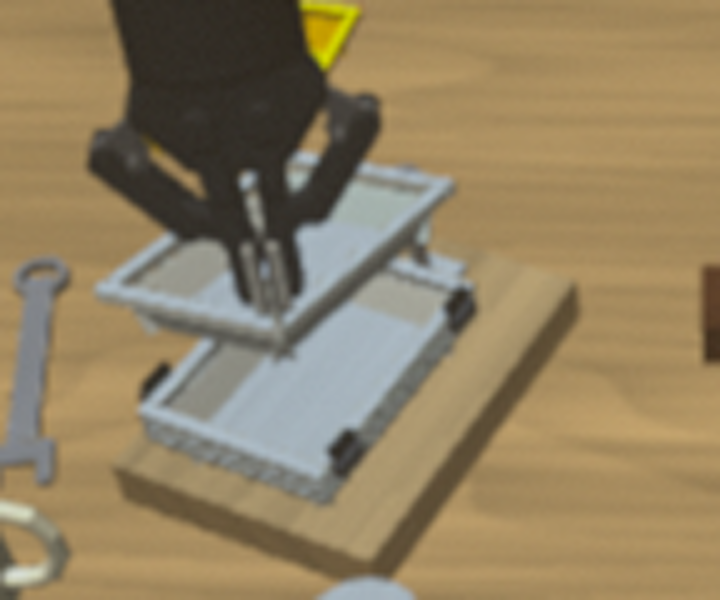

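>>> drive_tool(
  steps=[
    [[0, 0, 0], [0.1, 0, -0.4], 0],
    [[0, 0, 0], [0.25, 0, -1], 0],
    [[0, 0, 0], [0.4, 0, -1.7], 0],
    [[0, 0, 0], [0.5, 0, -2.3], 0],
    [[0, -0.3, 0], [0.54, 0, -2.4], 0],
    [[0, -0.7, 0], [0.54, 0, -2.4], 0],
    [[0, -1.1, 0], [0.54, 0, -2.4], 0],
    [[0, -1.4, 0], [0.54, 0, -2.4], 0],
    [[0, -1.57, 0], [0.54, 0, -2.4], 0],
    [[0, -1.57, 0], [0.54, 0, -2.4], 0],
  ],
)

```text
time: 17.9
ee_pos: [0.6275, -0.2355, 0.2566]
ee_rot: [3.116, 0.403, 0.002]
wrist_force: [-0.4, 0.1, -2.2]
gripper_width: 0.0029
```

```bash
python3 - <<'E'
from h import *
s=monitor.observe();print(s["time"],s["ee_pos"],s["ee_rot"],s["wrist_force"],s["gripper_width"])
# detour: keep radius sensible
for p in [(.66,-.05,.255),(.62,.1,.25),(.5695,.249,.25),(.5695,.249,.19)]: plan(p,down(.256))
for i in range(2):
  for c in ("top","scene"):
    viewer.snapshot(c)
    for d in viewer.landmark_of("tub",c)[:1]: print(d["conf"],c2w(c,d["xyz"]).round(3))
E
```

```text
17.9 [ 0.62748002 -0.23549925  0.25658559] [3.11558833e+00 4.02632695e-01 1.53965506e-03] [-0.42409068  0.06379114 -2.2280086 ] 0.002879191001687919
[ 0.   -0.01  0.01] [ 3.14 -6.85  0.06]
[ 0.   -0.01  0.01] [  3.12 -13.06   0.26]
[ 0.   -0.01  0.01] [  2.68 -19.33   0.26]
[ 0.   -0.01  0.01] [  2.68 -19.33   2.66]
0.74 [0.49  0.231 0.001]
0.58 [ 0.49   0.229 -0.001]
0.82 [ 0.489  0.23  -0.001]
0.62 [ 0.492  0.231 -0.003]
```

>>> drive_tool(
  steps=[
    [[0, 0, 0], [0.2, -0.4, 0], 0],
    [[0, 0, 0], [0.5, -1.2, 0], 0],
    [[0, 0, 0], [1, -2.4, 0], 0],
    [[0, 0, 0], [1.6, -3.8, 0], 0],
    [[0, 0, 0], [2.2, -5.2, 0], 0],
    [[0, 0, 0], [2.6, -6.6, 0], 0],
    [[0, 0, 0], [2.9, -8, 0], 0],
    [[0, 0, 0], [3, -9.4, 0], 0],
    [[0, 0, 0], [3, -10.8, 0], 0],
    [[0, 0, 0], [3, -11.8, 0], 0],
    [[0, 0, 0], [3, -12.4, 0], 0],
    [[0, 0, 0], [3, -12.4, 0], 0],
  ],
)

```text
time: 19.8
ee_pos: [0.6204, 0.0855, 0.2563]
ee_rot: [-3.114, -0.407, -0.0]
wrist_force: [0.6, 0.3, -3.7]
gripper_width: 0.0029
```

```bash
python3 - <<'E'
from h import *
s=monitor.observe();print(s["time"],s["ee_pos"],s["ee_rot"],s["wrist_force"],s["gripper_width"])
for p in [(.5695,.25,.25),(.5695,.25,.19)]: plan(p,down(.256))
save("scene","s16",(160,80,460,305),2.6)
E
```

```text
19.8 [0.62038167 0.08546185 0.25629687] [-3.11428188e+00 -4.07416943e-01 -1.27997733e-04] [ 0.56426094  0.33659466 -3.72167294] 0.0028948438391124
[-0.01 -0.    0.03] [-0.27 -6.88  0.26]
[-0.01 -0.    0.03] [-0.27 -6.88  2.66]
```

View pics/s16.png

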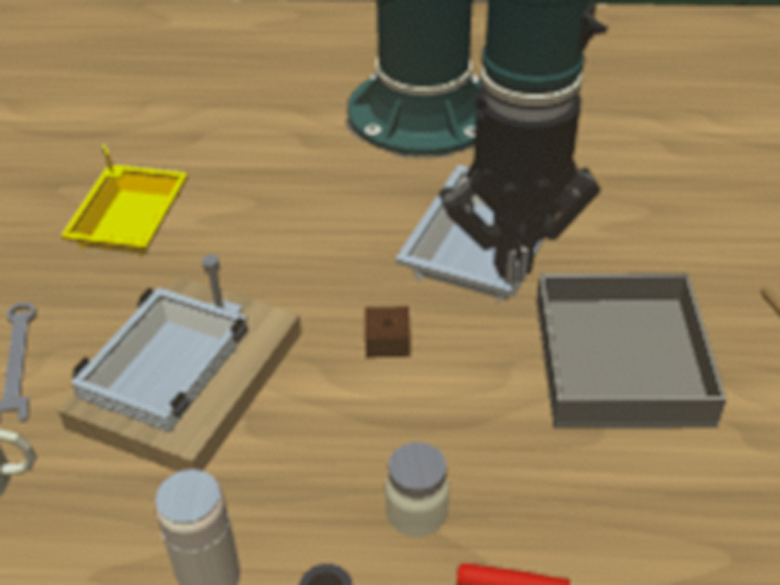

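The stack and pin are in place and the tray is held level. I'll carry on to the tub.

>>> drive_tool(
  steps=[
    [[0, 0, 0], [0, -0.4, 0], 0],
    [[0, 0, 0], [0, -1.3, 0], 0],
    [[0, 0, 0], [0, -2.6, 0], 0],
    [[0, 0, 0], [-0.1, -4, 0], 0],
    [[0, 0, 0], [-0.2, -5.3, 0], 0],
    [[0, 0, 0], [-0.27, -6.3, 0.2], 0],
    [[0, 0, 0], [-0.27, -6.88, 0.7], 0],
    [[0, 0, 0], [-0.27, -6.88, 1.2], 0],
    [[0, 0, 0], [-0.27, -6.88, 1.7], 0],
    [[0, 0, 0], [-0.27, -6.88, 2], 0],
    [[0, 0, 0], [-0.27, -6.88, 2], 0],
    [[0, 0, 0], [-0.27, -6.88, 2], 0],
  ],
)

```text
time: 21.35
ee_pos: [0.5712, 0.2475, 0.2065]
ee_rot: [-3.116, -0.401, -0.001]
wrist_force: [0.3, -0.5, -2.3]
gripper_width: 0.003
```

```bash
python3 - <<'E'
from h import *
s=monitor.observe();print(s["time"],s["ee_pos"],s["ee_rot"],s["wrist_force"],s["gripper_width"])
save("scene","s17",(160,80,460,305),2.6)
for l in ["corner_tab","corner_opposite","corner_a","corner_b","top_tray","pin","lower_trays"]:
  for d in viewer.landmark_of(l,"scene"): print(l,round(d["conf"],2),c2w("scene",d["xyz"]).round(3))
print(px("scene",[.465,-.2155,.114]))
E
```

```text
21.35 [0.57118758 0.24746696 0.20648243] [-3.11580013e+00 -4.00667555e-01 -1.05725391e-03] [ 0.26696716 -0.548621   -2.29696172] 0.0029739333563610798
corner_tab 0.91 [ 0.181 -0.41   0.026]
corner_tab 0.79 [0.58  0.245 0.174]
corner_opposite 0.68 [ 0.344 -0.323  0.018]
corner_opposite 0.56 [0.404 0.203 0.171]
corner_opposite 0.37 [0.488 0.23  0.002]
corner_a 0.86 [ 0.33  -0.435  0.019]
corner_a 0.78 [ 0.199 -0.304  0.02 ]
corner_a 0.74 [0.541 0.152 0.176]
corner_b 0.86 [ 0.33  -0.435  0.019]
corner_b 0.78 [ 0.199 -0.304  0.02 ]
corner_b 0.74 [0.541 0.152 0.176]
top_tray 0.94 [ 0.261 -0.37  -0.002]
top_tray 0.65 [0.488 0.23  0.15 ]
pin 0.68 [ 0.464 -0.217  0.028]
lower_trays 0.88 [ 0.557 -0.256  0.031]
lower_trays 0.48 [ 0.77  -0.177  0.001]
[240.30193609 179.54228213]
```

View pics/s17.png

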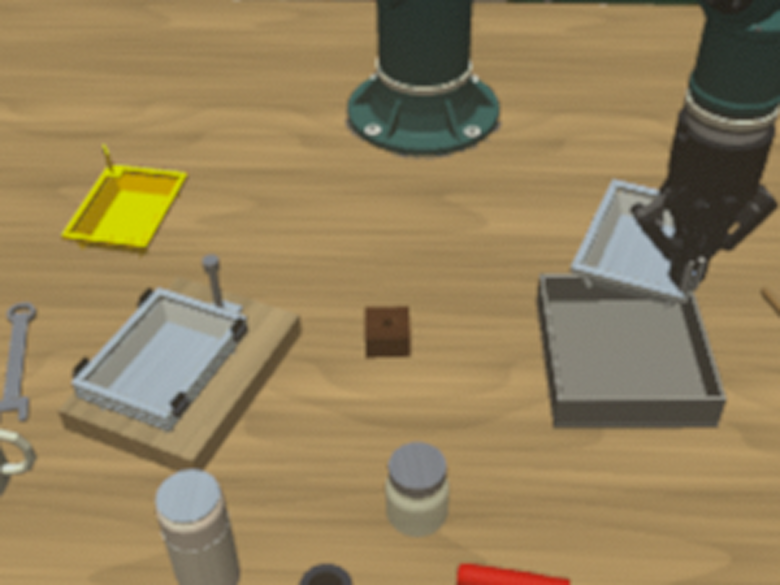

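>>> drive_tool(
  steps=[
    [[0, 0, 0], [0, 0, 0], 0],
    [[0, 0, 0], [0, 0, 0], 0],
    [[0, 0, 0], [0, 0, 0], 0],
    [[0, 0, 0], [0, 0, 0], 0],
  ],
)

```text
time: 22.25
ee_pos: [0.5707, 0.2477, 0.2061]
ee_rot: [3.116, 0.402, -0.0]
wrist_force: [-0.3, -0.6, -3.2]
gripper_width: 0.0028
```

```bash
python3 - <<'E'
from h import *
save("scene","s18",(220,165,260,195),20)
print((px("scene",[.465,-.2155,.114])-[220,165])*20+10,(px("scene",[.465,-.2155,.120])-[220,165])*20+10)
s=monitor.observe();print(s["time"],s["ee_pos"],np.abs(s["dq"]).max(),s["wrist_force"])
E
```

```text
[416.03872175 300.84564267] [409.73041838 267.55071881]
22.3 [0.57069026 0.24770587 0.2061536 ] 0.002775392511424759 [-0.07945843  0.15960886 -3.08417734]
```

View pics/s18.png

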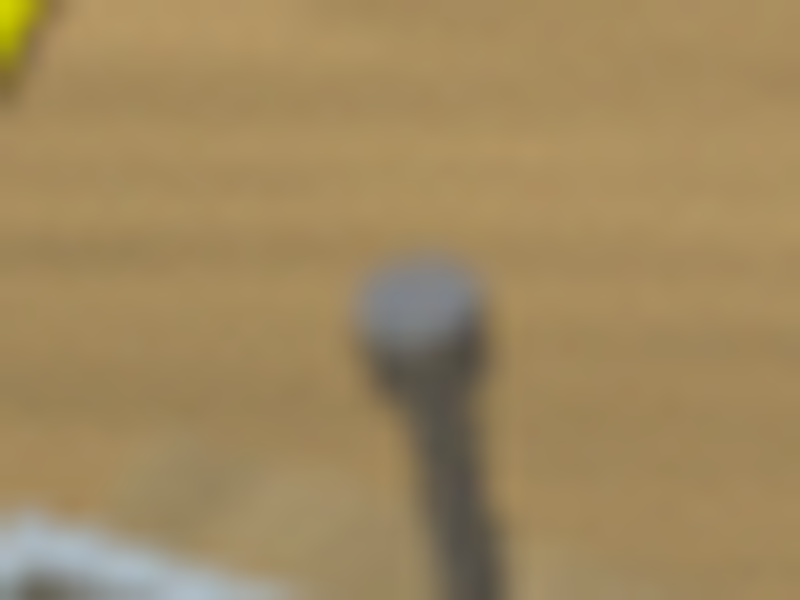

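The pin's head top is at (419,302) in the crop, against (416,301) expected for fully down, so the pin is seated. I'm handing in the job.

```bash
python3 -c "
from cell import r
print(r.close_job())"
```

```text
the job is handed in; nothing more can be done
None
```

I handed the job in at about 22.3 s with every step done. It returned no verdict, so success rests on the checks below.

- **Pin:** I took it from its block, pushed it down through the ear hole into the board and let go. The last picture puts its head top within a pixel of where it should be when fully down (114 mm).
- **Peel:** I gripped the top tray by its tab and turned it up about the opposite corner. At the last check the tab corner was at about 117 mm, 41 mm above its seat, and the opposite corner was still down at about 73 mm. Only then did I lift the tray off.
- **Final hold:** The tray hangs still in the gripper, about 3 N at the wrist. Its middle is at (0.488, 0.230, 0.150), within 5 mm of the tub's (0.490, 0.230), and its lip corners are about 0.17 m up, well clear of the rim.
- **Everything else:** The lower trays read (0.557, -0.256, 0.031), within a few mm of the start. The objects visible in that last wide view looked undisturbed; the mug, brush, collar and screwdriver were only partly in frame.

**Disagreements:**
- In the last look, the network put the pin's foot at z = 0.028. The picture and the tool height when I let go both say about 0.004, so I took the network's value as a false report.
- The gripper opening read about 1–2 mm less than the known sizes of the pin head and tab.

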